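Nudge a flow-controller plate onto its locating pins

ROBOT

A 6-joint arm with a two-finger parallel gripper is mounted at the origin on the work surface. World frame = base frame: x ahead of the robot, y to its left, z up, the work surface at z = 0. Lengths are in m, angles in rad, forces in N, time in s.
With the tool pointing down it reaches from about 0.3 to 0.875 m from the base axis. Payload 6.4 kg.
Tool frame: the origin (TCP) lies between the finger pads; the fingertips stand 14 mm ahead of it and the grasp point (between the pads) lies 5 mm behind it (tip_reach is the distance from the TCP to the fingertips, in m); z points along the fingers, y is the line along which they close (so a half turn about z gives the same grasp; the last joint's range is limited). The gripper opens to 88 mm and grips with 3 to 60 N. Pads are 18 mm wide; open, the fingers measure 123 mm over their backs; the gripper's body (75 mm by 187 mm) begins 45 mm behind the grasp point.
Start: joints at [-1.352, 0.181, 1.607, -0, 1.354, -0.206], TCP at [0.237, -0.524, 0.253] pointing down, gripper open.
Joint ranges: [-2.99, 2.99], [-0.89, 2.07], [0.3, 2.58], [-1.14, 4.28], [0, 2.63], [-3.12, 3.12]. Speed limits (rad/s): [2.57, 2.57, 3.01, 3.14, 3.14, 3.14].

INTERFACE

Orientations are given as a unit quaternion [x, y, z, w].
In Python, from station import * gives the robot as it stands.
- The arm moves only by the tool servo_tool, never from a script. Its argument "steps" is a list that holds one entry, the list of rows, each a list of 5 numbers: the gripper command: -1 is fully open, 1 is shut, values between are in proportion, then the shift along the tool's x, y, z in mm, then the turn about the tool's z in rad. A call has exactly 8 rows; each row shifts and turns the commanded pose from where the row before left it, along the tool's axes as they then stand; what a row does not reach is not made up. A row lasts 1/10 s, in which the tool goes at most 50 mm and 8.59 degrees, less where a joint would pass 70% of its speed; a pose out of reach is approached as far as the arm can. A call with a gripper value outside its range is refused whole. The fingers move at their own pace and stop on an object; "newtons" is the grip in N (left out, the last holds). Time passes only in rows, so rows that do not move let the fingers close, or fill a call up. It gives the time, the measured TCP pose, the force, the opening and the grip force at its end, in the units of the state.
- observe(): the state, without advancing time (a new reading comes with each control period).
- grab_frame(name): name is "side" or "top" or "wrist"; returns the picture (420x560x3 uint8, blue, green, red); there is no depth.
- camera_params(name): a dict with "intrinsics" (3x3 intrinsics, pixels), "origin" and "orientation" of the camera in the world; the wrist camera has in their place "T_tool_cam" (4x4, takes a point from camera to tool coordinates, whose origin is the TCP and whose axes are the flange's). Camera axes: x right, y down, z forward; pixel columns grow to the right and rows downward; lengths in m; the calibration is good to about 2 mm. A picture is of the moment at which its call begins: read the wrist's pose just before it. camera_params takes no time and is no camera call.
- close_job(): hands the job in; it is judged then, once.
Trained networks look in the newest picture that a camera, given by its name, has taken for a name from the list of things; names that differ only in an ending like _2 or _b are one class to them, and where a whole thing is asked for, a point or a joint stands for the part that bears it (a point fixed in the world has none). Each returns a list of dicts, best first, with "score" (0 to 1); they miss things now and then, are a little off and sometimes report something else, mostly with a low value. They report only what shows in the picture. A call takes as long as a camera call. They do not tell look-alikes from the thing itself.
- search_frame(camera, target): "box" ([left, top, right, bottom] as shares, 0 to 1, of the picture: columns of its width, rows of its height, round what is visible of it).
- silhouettes(camera, target): "mask" (420x560 bool, what is visible of it) and "box" ([left, top, right, bottom] as shares, 0 to 1, of the picture: columns of its width, rows of its height, round what is visible of it).
The state is a dict: "time": time; "joint_positions": joint angles; "joint_velocities": joint speeds; "joint_torque": joint torques, N m; "ee_pos": TCP position; "ee_rot": TCP orientation; "force": force on the tool from outside, world axes, zero at the start; "wrist_torque": the same for the moment, N m; "opening": opening from 0.0 (shut) to 1.0 (fully open); "gripper_force": force on a finger pad.
Only numpy, scipy, OpenCV 4.12 (cv2) and the standard library are available. Lean on these libraries where they do the work, as an engineer would, in place of code of your own. Each camera call takes 0.05 s, during which the arm holds its last target. There are 200 camera calls.

TASK

The flow controller's mounting plate is lying askew on the tips of the two locating pins of the blue stand base. Nudge the plate sideways until both of its holes drop over the two pins and it lies flat and fully home on the base. Do not lift the plate, do not push on or grip the delicate controller bolted to it, leave the other things on the bench alone, and finish clear of everything.

Things in the scene. Friction and masses are not known exactly. Their poses are not given: they have to be found in the camera images.
- stand_base: Fixed blue painted steel base plate on the bench, 230 (x) by 320 (y) by 12 mm thick. Origin: on its underside, midway across y, 140 mm from its near (-x) edge and 90 mm from its far edge, z up. Its two steel locating pins stand at x = +20, y = -50 and +50 mm of its frame. When home, the mounting plate lies on the base's top (12 mm up) with its frame straight above this one and pointing the same way.
- pin0 (a point): Foot of the locating pin at y = -50 mm of the base: the pin's axis at the level of the base's top face. Pin 10 mm in diameter, 11 mm tall, its upper 5 mm tapering to a 6 mm flat tip.
- pin1 (a point): Foot of the other, identical locating pin, at y = +50 mm of the base.
- mount_plate: Loose aluminium plate, 130 (x) by 170 (y) by 8 mm thick, about 0.7 kg with its controller. Origin: centre of its underside, z up out of the plate. Two through holes at x = +20, y = -50 and +50 mm. At the start its +x part rests on the pin tips and its -x edge (nearer the robot) on the base, so it leans by about 0.1 rad; its origin lies 20 to 32 mm short of home in the base's -x direction, up to 20 mm aside in y and up to 0.12 rad turned.
- mount_plate_hole0 (a point): Centre of the upper mouth (8 mm above the underside) of the plate's hole at y = -50 mm, which belongs over pin0. Hole 15 mm in diameter, 2.5 mm of play all round the pin.
- mount_plate_hole1 (a point): The same for the hole at y = +50 mm, which belongs over pin1.
- flow_controller: Flow controller bolted firmly on the plate: steel block with a grey cover, 28 (x) by 66 (y, 90 over its rigid tube fittings) by 36 mm tall. Origin: centre of its underside, on the plate's top, at x = -18, y = 0 mm of the plate. Not to be pushed or gripped.
- wrench: Bystander: loose steel wrench, 160 mm long, lying flat on the bench beyond the base. Origin near its middle.
- gauge: Bystander: loose pressure gauge standing upright, 48 mm in diameter, 72 mm tall, beside the base. Origin: centre of its underside.
- jar: Bystander: loose closed jar, 50 mm in diameter, 70 mm tall, standing on the other side of the base. Origin: centre of its underside.
Not all that is in view belongs to the job. There is more than one size of the mount_plate; the job needs the larger.

How it is judged:
At the end, for the whole second after the job is handed in: Both holes within 4 mm of their pins seen from above, the plate's underside within 2 mm of the base's top, tilted less than 0.02 rad, at rest; wrench, gauge and jar within 15 mm of where they stood (horizontal distance between mount_plate_hole0 and pin0 below 0.004 m and horizontal distance between mount_plate_hole1 and pin1 below 0.004 m and z of mount_plate in the frame of pin0 below 0.002 m and angle between mount_plate's own z axis and vertical below 0.02 rad and linear speed of mount_plate below 0.01 m/s and distance of each of wrench, gauge, jar from where it was at the start of the episode below 0.015 m); the robot touches nothing.
It fails at once if the plate is lifted: its underside's centre more than 25 mm above the base's top (z of mount_plate in the frame of pin0 above 0.025 m).
It fails at once if the plate is tipped up by more than 0.3 rad (angle between mount_plate's own z axis and vertical above 0.3 rad).
It fails at once if the controller is pushed or gripped (more than 2 N from fingers or arm) (contact force between any of the fingers, the arm and flow_controller above 2 N).
It fails at once if the wrench, gauge or jar is moved by more than 15 mm (distance of any of wrench, gauge, jar from where it was at the start of the episode above 0.015 m).
It also fails if it takes over 64 s, if anything falls off the work surface, if the arm or the gripper's body presses on something with over 40 N, if the wrist force passes 120 N, or if a joint passes its speed limit or range.

## Working session

There is one attempt and no reset: what is moved stays moved. The work goes in short steps, Python scripts to look and compute and a tool call to move; the robot and the scene stay as the last step left them, time stands still between calls to the robot, and variables do not carry over. Pictures are saved under pics/ and viewed, at most 13 in all, crops included, and the job is handed in when it is done.

Besides the shell and the picture viewer there is one more tool, called after "Call:" as name([rows], argument=value, ...), one row to a line, values as JSON. servo_tool: Moves the arm, as the interface text tells. Its arguments: {"type":"object","properties":{"steps":{"type":"array"},"newtons":{"type":"number"}},"required":["steps"]}

```bash
mkdir -p pics; python3 - <<'E'
from station import *
import cv2,numpy as np
s=observe();print(s['time'],s['ee_pos'],s['ee_rot'])
for n in ['top','side']:
    cv2.imwrite(f'pics/{n}0.png',grab_frame(n))
    p=camera_params(n);print(n,p)
    for t in ['mount_plate','stand_base','flow_controller','gauge','jar','wrench','pin0','mount_plate_hole0']:
        try: print(t,[(round(d['score'],2),(np.array(d['box'])*[560,420,560,420]).round().tolist()) for d in search_frame(n,t)][:4])
        except Exception as e: print(t,e)
print(camera_params('wrist'))
E
```

```text
0.0 [ 0.2368766  -0.52340099  0.25183057] [ 9.77529059e-01  2.10799036e-01 -3.09734009e-05 -8.38916744e-04]
top {'intrinsics': array([[481.60457481,   0.        , 277.17840821],
       [  0.        , 481.60457481, 210.50920479],
       [  0.        ,   0.        ,   1.        ]]), 'origin': array([0.34802534, 0.00693342, 1.12544182]), 'orientation': array([-0.679886  ,  0.72550967, -0.07815686,  0.07267905])}
mount_plate [(0.92, [423.0, 238.0, 471.0, 304.0]), (0.65, [279.0, 199.0, 352.0, 261.0])]
stand_base [(0.97, [235.0, 172.0, 382.0, 281.0])]
flow_controller []
gauge [(0.81, [111.0, 234.0, 138.0, 258.0]), (0.36, [234.0, 170.0, 380.0, 284.0]), (0.28, [291.0, 231.0, 337.0, 245.0])]
jar [(0.91, [436.0, 188.0, 463.0, 213.0])]
wrench [(0.78, [226.0, 142.0, 294.0, 158.0])]
pin0 [(0.83, [231.0, 174.0, 376.0, 286.0])]
mount_plate_hole0 [(0.74, [426.0, 242.0, 470.0, 308.0]), (0.72, [274.0, 201.0, 347.0, 257.0])]
side {'intrinsics': array([[403.38862455,   0.        , 278.13339814],
       [  0.        , 403.38862455, 209.15419474],
       [  0.        ,   0.        ,   1.        ]]), 'orig
[... 572 characters left out ...]
in0 [(0.6, [223.0, 201.0, 341.0, 308.0]), (0.51, [333.0, 340.0, 368.0, 389.0])]
mount_plate_hole0 [(0.88, [195.0, 338.0, 297.0, 420.0]), (0.72, [239.0, 215.0, 308.0, 282.0])]
{'intrinsics': array([[289.15309887,   0.        , 277.03700311],
       [  0.        , 289.15309887, 206.2298936 ],
       [  0.        ,   0.        ,   1.        ]]), 'T_tool_cam': array([[-1.28741528e-03, -9.66088481e-01, -2.58208034e-01,
         6.82171154e-02],
       [ 9.99999115e-01, -1.33034234e-03, -8.46497046e-06,
         1.40087060e-03],
       [-3.35327170e-04, -2.58207816e-01,  9.66089339e-01,
        -1.31870258e-01],
       [ 0.00000000e+00,  0.00000000e+00,  0.00000000e+00,
         1.00000000e+00]])}
```

View pics/top0.png

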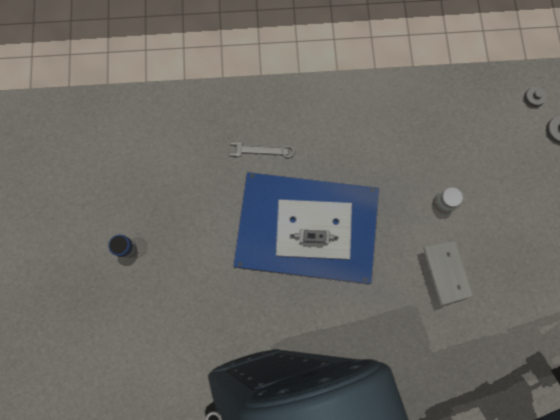

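View pics/side0.png

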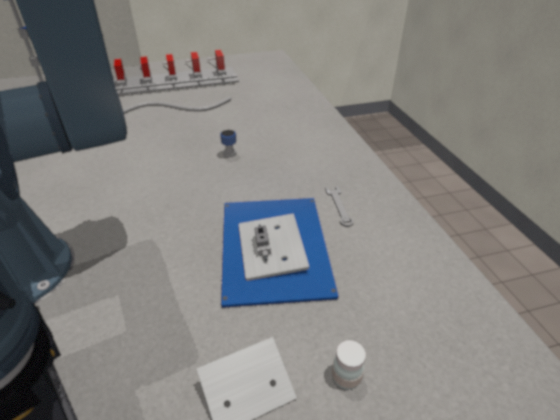

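The top view shows the job plate with its controller and two holes on the blue base at (314,229). The look-alike is a bare, smaller plate on the bench at (447,273), about 55x35 px against 75x59. The networks also gave false base boxes. I choose the one at (314,229), and will confirm it with sizes and a close crop.

```bash
cat >h.py <<'E'
from station import *
import cv2,numpy as np
from scipy.spatial.transform import Rotation as R
def cam(n,s=None):
    p=camera_params(n)
    if n=='wrist':
        T=np.eye(4);T[:3,:3]=R.from_quat(s['ee_rot']).as_matrix();T[:3,3]=s['ee_pos']
        C=T@p['T_tool_cam'];return p['intrinsics'],C[:3,:3],C[:3,3]
    return p['intrinsics'],R.from_quat(p['orientation']).as_matrix(),p['origin']
def ray(c,uv,z):
    K,A,o=c; uv=np.atleast_2d(uv).astype(float)
    d=np.c_[uv,np.ones(len(uv))]@np.linalg.inv(K).T@A.T
    return o+d*((z-o[2])/d[:,2])[:,None]
def proj(c,X):
    K,A,o=c; q=(np.atleast_2d(X)-o)@A@K.T; return q[:,:2]/q[:,2:]
def quad(m):
    m=m.astype(np.uint8); cs,_=cv2.findContours(m,0,1); h=cv2.convexHull(max(cs,key=cv2.contourArea))
    for e in np.linspace(.01,.1,40):
        a=cv2.approxPolyDP(h,e*cv2.arcLength(h,True),True)
        if len(a)<=4: break
    return a[:,0]
E
python3 - <<'E'
from h import *
f=grab_frame('top');c=cam('top')
hsv=cv2.cvtColor(f,cv2.COLOR_BGR2HSV)
blue=cv2.morphologyEx(((hsv[...,0]>105)&(hsv[...,0]<130)&(hsv[...,1]>120)).astype(np.uint8),cv2.MORPH_OPEN,np.ones((3,3)))
blue[:165]=0;blue[290:]=0;blue[:,:220]=0;blue[:,400:]=0
q=quad(blue);P=ray(c,q,.012);print(q.tolist(),P.round(3).tolist(),np.linalg.norm(P-np.roll(P,1,0),axis=1).round(3))
for d in silhouettes('top','mount_plate'):
    q=quad(d['mask']);P=ray(c,q,.022);print(d['score'],q.tolist(),P.round(3).tolist(),np.linalg.norm(P-np.roll(P,1,0),axis=1).round(3))
for t in ['gauge','jar','wrench']:
    d=search_frame('top',t)[0];b=np.array(d['box'])*[560,420,560,420];print(t,ray(c,[(b[:2]+b[2:])/2],.03).round(3))
cv2.imwrite('pics/crop1.png',cv2.resize(f[160:310,220:490],None,fx=2.9,fy=2.9,interpolation=2))
E
```

```text
[[247, 175], [346, 198], [292, 272], [235, 266]] [[0.681, 0.057, 0.012], [0.609, -0.175, 0.012], [0.443, -0.034, 0.012], [0.465, 0.096, 0.012]] [0.22  0.243 0.218 0.132]
0.87 [[279, 200], [350, 203], [349, 257], [277, 255]] [[0.612, -0.015, 0.022], [0.594, -0.182, 0.022], [0.467, -0.167, 0.022], [0.483, -0.002, 0.022]] [0.13  0.167 0.128 0.165]
0.79 [[454, 240], [472, 295], [441, 304], [424, 248]] [[0.491, -0.413, 0.022], [0.364, -0.436, 0.022], [0.348, -0.363, 0.022], [0.477, -0.342, 0.022]] [0.073 0.129 0.074 0.13 ]
gauge [[0.527 0.348 0.03 ]]
jar [[ 0.58  -0.407  0.03 ]]
wrench [[0.734 0.023 0.03 ]]
```

View pics/crop1.png

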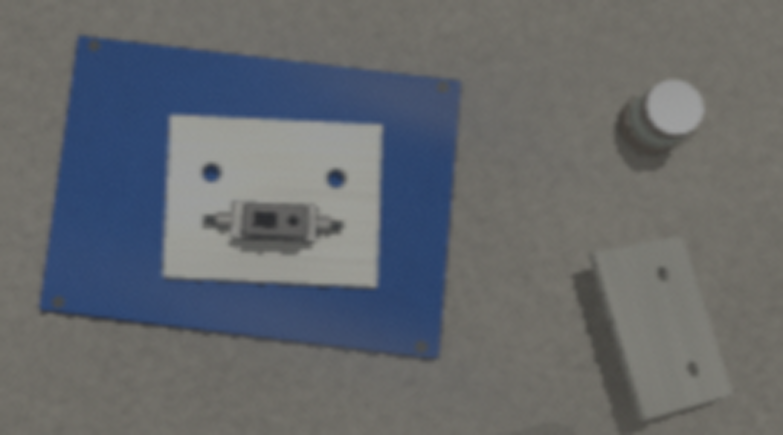

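The crop shows the plate with controller at crop (275,200), holes at (211,172) and (336,178), and the bare narrower plate at (660,330). Sizes 0.166x0.129 m against 0.13x0.073 m confirm the choice. The base corners come out at crop (80,37), (460,80), (438,358), (40,312).

```bash
cat >>h.py <<'E'
def basefit(P): # far-left, far-right, near-right, near-left corners -> yaw, origin
    M=np.array([[.09,.16],[.09,-.16],[-.14,-.16],[-.14,.16]]);m=M.mean(0);p=P[:,:2].mean(0)
    a=M-m;b=P[:,:2]-p;y=np.arctan2((a[:,0]*b[:,1]-a[:,1]*b[:,0]).sum(),(a*b).sum())
    r=np.array([[np.cos(y),-np.sin(y)],[np.sin(y),np.cos(y)]]);o=p-r@m
    return y,r,o,np.linalg.norm((M@r.T+o)-P[:,:2],axis=1)
E
python3 - <<'E'
from h import *
c=cam('top');C=np.array([(80,37),(460,80),(438,358),(40,312)])/2.9+[220,160]-.3
y,r,o,e=basefit(ray(c,C,.012));print(y,o,e)
H=ray(c,np.array([(336,178),(211,172)])/2.9+[220,160]-.3,.028)[:,:2]
print('holes in base',(H-o)@r)
s=observe();print(R.from_quat(s['ee_rot']).as_matrix().round(3)); A=R.from_quat(s['ee_rot']).as_matrix()
tgt=np.r_[o+r@[-.16,-.005],.22];print('tgt',tgt,'tool shift',A.T@(tgt-s['ee_pos']),'tool x yaw',np.arctan2(A[1,0],A[0,0]))
E
```

```text
-0.18323793762424181 [ 0.57090444 -0.08246355] [0.00265893 0.00146222 0.00221376 0.00085753]
holes in base [[-0.00757132 -0.06300569]
 [-0.01452505  0.03688494]]
[[ 0.911  0.412  0.   ]
 [ 0.412 -0.911  0.   ]
 [ 0.    -0.    -1.   ]]
tgt [ 0.41267195 -0.05822556  0.22      ] tool shift [ 0.35197995 -0.35188836  0.03272667] tool x yaw 0.42477513087873636
```

Call:
servo_tool([
  [[-1,35,-35,2,0],[-1,35,-35,2,0],[-1,35,-35,2,0],[-1,35,-35,2,0],[-1,35,-35,2,0],[-1,35,-35,2,0],[-1,35,-35,2,0],[-1,35,-35,2,0]],
])

```text
time: 1.95
ee_pos: [0.377, -0.1516, 0.237]
ee_rot: [0.978, 0.21, 0.0, 0.0]
force: [1.0, -0.6, 0.3]
opening: 1.001
gripper_force: 0.0
```

Call:
servo_tool([
  [[-1,35,-35,8,0],[-1,35,-35,8,0],[-1,0,0,0,0.122],[-1,0,0,0,0.122],[-1,0,0,0,0.122],[-1,0,0,0,0.122],[-1,0,0,0,0.12],[-1,0,0,0,0]],
])

```text
time: 2.75
ee_pos: [0.4116, -0.061, 0.2209]
ee_rot: [0.996, -0.092, 0.0, 0.0]
force: [0.1, -0.1, 0.3]
opening: 1.0
gripper_force: 0.0
```

```bash
python3 - <<'E'
from h import *
s=observe();cv2.imwrite('pics/w1.png',grab_frame('wrist'))
A=R.from_quat(s['ee_rot']).as_matrix();print(s['time'],s['ee_pos'],np.arctan2(A[1,0],A[0,0]))
np.savez('w1.npz',p=s['ee_pos'],q=s['ee_rot'])
for d in silhouettes('wrist','mount_plate'): print(d['score'],quad(d['mask']).tolist())
for d in silhouettes('wrist','stand_base'): print(d['score'],quad(d['mask']).tolist())
E
```

```text
2.75 [ 0.41159053 -0.06099949  0.2208832 ] -0.18415808499106887
0.94 [[551, 201], [523, 124], [535, 80], [559, 68]]
0.64 [[365, 0], [360, 124], [212, 134], [192, 0]]
0.57 [[422, 0], [402, 167], [134, 166], [113, 0]]
```

View pics/w1.png

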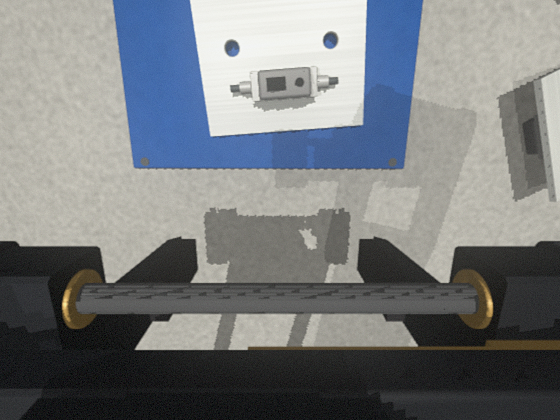

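The wrist view shows the blue base with its near corners at (134,166) and (402,167). The plate's near edge runs (211,137) to (363,126), its holes are at (232,48) and (330,40), and the top is cut off. I will move forward 80 mm to get it all in view.

Call:
servo_tool([
  [[-1,20,0,0,0],[-1,20,0,0,0],[-1,20,0,0,0],[-1,16,0,0,0],[-1,0,0,0,0],[-1,0,0,0,0],[-1,0,0,0,0],[-1,0,0,0,0]],
])

```text
time: 3.7
ee_pos: [0.4857, -0.0747, 0.2208]
ee_rot: [0.996, -0.091, -0.0, -0.0]
force: [-0.3, -0.3, 0.2]
opening: 1.002
gripper_force: 0.0
```

```bash
python3 - <<'E'
from h import *
s=observe();f=grab_frame('wrist');cv2.imwrite('pics/w2.png',f)
print(s['time'],s['ee_pos'])
np.savez('w2.npz',p=s['ee_pos'],q=s['ee_rot'])
E
```

```text
3.7 [ 0.48567828 -0.07469551  0.22078525]
```

View pics/w2.png

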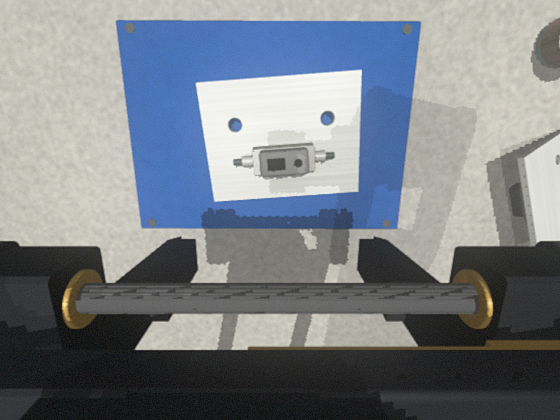

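All visible now: base corners (117,21), (420,22), (397,229), (142,228); plate corners (196,83), (361,70), (359,191), (214,201); holes (235,125), (327,118).

```bash
cat >>h.py <<'E'
from scipy.optimize import least_squares
PL=np.array([[.065,.085,.008],[.065,-.085,.008],[-.065,-.085,.008],[-.065,.085,.008],[.02,.05,.008],[.02,-.05,.008]])
def plateX(v): # x,y of near-edge-referenced centre, yaw, tilt
    x,y,w,t=v;Rr=R.from_euler('ZY',[w,-t]);z=.012+.065*np.sin(abs(t))
    return Rr.apply(PL)+[x,y,z]
def meas(s,B,P,sel=range(6)):
    c=cam('wrist',s);y,r,o,e=basefit(ray(c,B,.012));sel=list(sel)
    f=least_squares(lambda v:(proj(c,plateX(v)[sel])-P).ravel(),[*(o),y,.05])
    x=f.x;H=plateX(x)[4:,:2]
    print('base yaw %.4f'%y,o.round(4),'res mm',(e*1e3).round(1));print('plate in base mm',((x[:2]-o)@r*1e3).round(1),'dyaw %.4f tilt %.3f'%(x[2]-y,x[3]),'px res',np.abs(f.fun).max().round(1))
    print('hole1,0 minus pin mm',(((H-o)@r-[[.02,.05],[.02,-.05]])*1e3).round(1).tolist())
    A=R.from_quat(s['ee_rot']).as_matrix();q=(np.array(s['ee_pos'])[:2]-o)@r
    print('tcp in base mm',(q*1e3).round(1),'z %.4f'%s['ee_pos'][2],'tool yaw rel %.4f'%(np.arctan2(A[1,0],A[0,0])-y))
    return y,r,o,x
E
python3 - <<'E'
from h import *
d=np.load('w2.npz');s=dict(ee_pos=d['p'],ee_rot=d['q'])
y,r,o,x=meas(s,np.array([(117,21),(420,22),(397,229),(142,228)]),np.array([(196,83),(361,70),(359,191),(214,201),(235,125),(327,118)]))
np.savez('base.npz',y=y,r=r,o=o)
E
```

```text
base yaw -0.1872 [ 0.5737 -0.0819] res mm [2.4 2.5 1.4 1.9]
plate in base mm [-30.7 -14.8] dyaw 0.0763 tilt 0.081 px res 0.8
hole1,0 minus pin mm [[-35.3, -13.5], [-27.6, -13.2]]
tcp in base mm [-87.8  -9.3] z 0.2208 tool yaw rel 0.0043
```

Call:
servo_tool([
  [[-0.3,14,35,0,0],[-0.3,14,35,0,0],[-0.3,14,35,0,0],[-0.3,14,35,0,0],[-0.3,0,0,0,-0.14],[-0.3,0,0,0,-0.14],[-0.3,0,0,0,-0.14],[-0.3,0,0,0,-0.14]],
])

```text
time: 4.55
ee_pos: [0.5155, -0.2228, 0.2208]
ee_rot: [0.982, 0.19, -0.0, -0.0]
force: [-0.0, 0.8, -1.0]
opening: 0.65
gripper_force: 0.0
```

Call:
servo_tool([
  [[-0.3,0,0,0,-0.144],[-0.3,0,0,0,-0.144],[-0.3,0,0,0,-0.144],[-0.3,0,0,0,-0.144],[-0.3,0,0,0,-0.144],[-0.3,0,0,0,-0.144],[-0.3,0,0,0,-0.143],[-0.3,0,0,0,0]],
])

```text
time: 5.35
ee_pos: [0.5156, -0.2226, 0.2209]
ee_rot: [0.77, 0.639, 0.0, 0.0]
force: [-0.7, 0.4, -0.9]
opening: 0.65
gripper_force: 0.0
```

```bash
cat >>h.py <<'E'
def where(s):
    b=np.load('base.npz');A=R.from_quat(s['ee_rot']).as_matrix()
    print('t',s['time'],'tcp in base mm',((np.array(s['ee_pos'])[:2]-b['o'])@b['r']*1e3).round(1),'z mm',round(s['ee_pos'][2]*1e3,1),'rel yaw %.4f'%(np.arctan2(A[1,0],A[0,0])-b['y']),'F',np.round(s['force'],1))
E
python3 - <<'E'
from h import *
s=observe();where(s);print(s['joint_positions'],s['opening'])
E
```

```text
t 5.35 tcp in base mm [ -30.9 -149. ] z mm 220.9 rel yaw 1.5724 F [-0.7  0.4 -0.9]
[-6.18911130e-01  1.81344616e-01  1.67299527e+00  1.58470987e-05
  1.28711500e+00 -4.33294837e-01] 0.6502386216039228
```

Call:
servo_tool([
  [[-0.3,0,0,35,0],[-0.3,0,0,35,0],[-0.3,0,0,35,0],[-0.3,0,0,35,0],[-0.3,0,0,35,0],[-0.3,0,0,10,0],[-0.3,0,0,5,0],[-0.3,0,0,0,0]],
])

```text
time: 6.15
ee_pos: [0.5163, -0.223, 0.0315]
ee_rot: [0.77, 0.638, 0.0, 0.0]
force: [0.2, -0.5, 0.0]
opening: 0.652
gripper_force: 0.0
```

Call:
servo_tool([
  [[-0.3,5,0,0,0],[-0.3,5,0,0,0],[-0.3,5,0,0,0],[-0.3,5,0,0,0],[-0.3,5,0,0,0],[-0.3,5,0,0,0],[-0.3,4,0,0,0],[-0.3,0,0,0,0]],
])

```text
time: 6.95
ee_pos: [0.5222, -0.1887, 0.0307]
ee_rot: [0.77, 0.638, -0.0, -0.0]
force: [-0.4, -1.1, -0.2]
opening: 0.65
gripper_force: 0.0
```

```bash
python3 - <<'E'
from h import *
s=observe();where(s);f=grab_frame('wrist');cv2.imwrite('pics/w3.png',f);np.savez('w3.npz',p=s['ee_pos'],q=s['ee_rot'])
E
```

```text
t 6.95 tcp in base mm [ -30.8 -114.5] z mm 30.7 rel yaw 1.5716 F [-0.4 -1.1 -0.2]
```

View pics/w3.png

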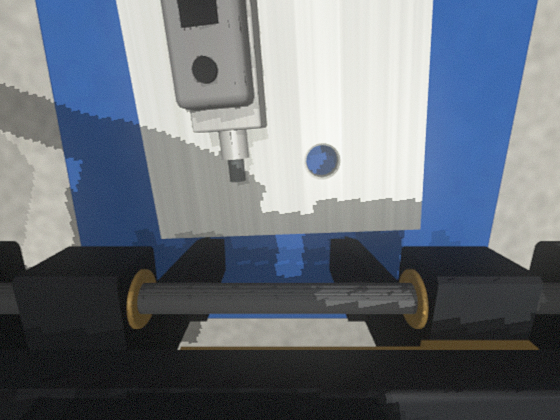

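The wrist picture shows the plate's -y edge at row about 230-238, with the two finger pads still just clear of it and hole0 at (323,161). The controller is well clear of the fingers.

Call:
servo_tool([
  [[-0.3,2,0,0,0],[-0.3,2,0,0,0],[-0.3,2,0,0,0],[-0.3,2,0,0,0],[-0.3,2,0,0,0],[-0.3,2,0,0,0],[-0.3,2,0,0,0],[-0.3,2,0,0,0]],
])

```text
time: 7.8
ee_pos: [0.5252, -0.1735, 0.0308]
ee_rot: [0.77, 0.638, -0.0, 0.0]
force: [-1.4, -3.2, -0.6]
opening: 0.653
gripper_force: 1.8
```

Call:
servo_tool([
  [[-0.3,2,0,0,0],[-0.3,2,0,0,0],[-0.3,1,0,0,0],[-0.3,0,0,0,0],[-0.3,0,0,0,0],[-0.3,0,0,0,0],[-0.3,0,0,0,0],[-0.3,0,0,0,0]],
])

```text
time: 8.6
ee_pos: [0.5261, -0.1685, 0.0307]
ee_rot: [0.77, 0.638, 0.0, -0.0]
force: [-0.8, -1.4, 0.2]
opening: 0.651
gripper_force: 0.4
```

```bash
python3 - <<'E'
from h import *
s=observe();where(s);f=grab_frame('wrist');cv2.imwrite('pics/w4.png',f);np.savez('w4.npz',p=s['ee_pos'],q=s['ee_rot'])
E
```

```text
t 8.6 tcp in base mm [-30.7 -93.9] z mm 30.7 rel yaw 1.5708 F [-0.8 -1.4  0.2]
```

View pics/w4.png

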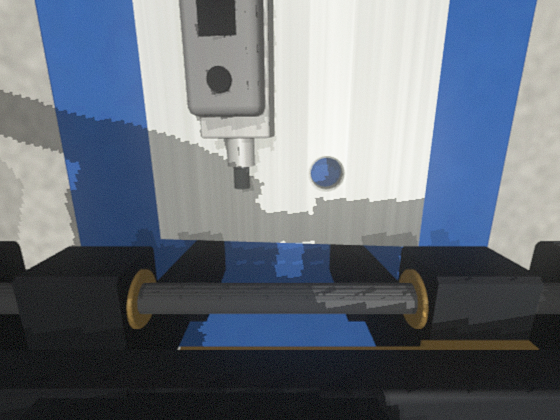

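The plate is now in contact along its -y edge, nearly parallel to the fingers, with hole0 at (327,173). I'll compute where that puts it.

```bash
python3 - <<'E'
from h import *
b=np.load('base.npz')
for k,px in (('w3',[(323,161)]),('w4',[(327,173)])):
    d=np.load(k+'.npz');s=dict(ee_pos=d['p'],ee_rot=d['q']);c=cam('wrist',s)
    print(k,((ray(c,px,.028)[:,:2]-b['o'])@b['r']*1e3).round(1))
d=np.load('w4.npz');s=dict(ee_pos=d['p'],ee_rot=d['q']);c=cam('wrist',s)
# near edge line (left side) on plate top (z~.020), far edge right side z~.033
L=ray(c,[(132,0),(162,240)],.0205);Q=ray(c,[(447,0),(420,245)],.032)
for l in (L,Q):
    l=(l[:,:2]-b['o'])@b['r'];print((l*1e3).round(1),'yaw',np.arctan2(-(l[0]-l[1])[0],(l[0]-l[1])[1]))
E
```

```text
w3 [[ -7.  -62.7]]
w4 [[ -4.7 -47.7]]
[[-90.   25.5]
 [-88.5 -84.1]] yaw 0.01306147498009998
[[ 38.8  21. ]
 [ 41.2 -82.3]] yaw 0.023653489066623803
```

Call:
servo_tool([
  [[-0.3,-10,0,0,0],[-0.3,-10,0,0,0],[-0.3,0,0,-40,0],[-0.3,0,0,-40,0],[-0.3,0,0,-40,0],[-0.3,0,-32,0,0],[-0.3,0,-32,0,0],[-0.3,0,-32,0,0]],
])

```text
time: 9.45
ee_pos: [0.427, -0.1711, 0.1511]
ee_rot: [0.77, 0.638, 0.0, 0.001]
force: [-0.5, 0.3, -0.0]
opening: 0.652
gripper_force: 0.0
```

Call:
servo_tool([
  [[-1,38,0,0,0],[-1,38,0,0,0],[-1,38,0,0,0],[-1,0,0,0,0.14],[-1,0,0,0,0.14],[-1,0,0,0,0.14],[-1,0,0,0,0.14],[-1,0,0,0,0.14]],
])

```text
time: 10.25
ee_pos: [0.4493, -0.0592, 0.1509]
ee_rot: [0.943, 0.332, 0.0, 0.0]
force: [0.8, 0.2, 0.1]
opening: 1.001
gripper_force: 0.0
```

Call:
servo_tool([
  [[-1,0,0,0,0.14],[-1,0,0,0,0.14],[-1,0,0,0,0.14],[-1,0,0,0,0.14],[-1,0,0,0,0.14],[-1,0,0,0,0.14],[-1,0,0,0,0.03],[-1,0,0,0,0]],
])

```text
time: 11.05
ee_pos: [0.4493, -0.0591, 0.1509]
ee_rot: [0.996, -0.093, 0.0, -0.0]
force: [0.4, -0.5, 0.2]
opening: 1.002
gripper_force: 0.0
```

```bash
python3 - <<'E'
from h import *
s=observe();where(s);f=grab_frame('wrist');cv2.imwrite('pics/w5.png',f);np.savez('w5.npz',p=s['ee_pos'],q=s['ee_rot']);print(s['opening'])
E
```

```text
t 11.05 tcp in base mm [-126.5   -0.8] z mm 150.9 rel yaw 0.0001 F [ 0.4 -0.5  0.2]
1.0019409833509882
```

View pics/w5.png

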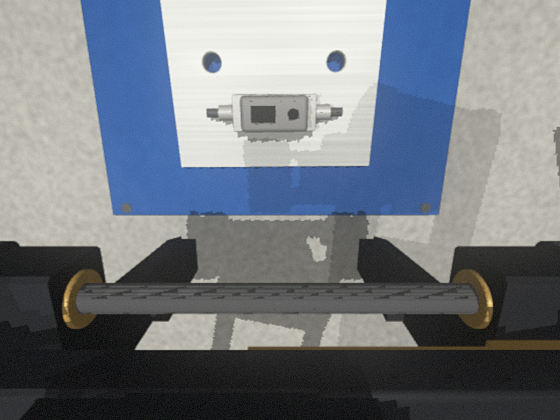

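Nicely aligned: holes at (212,62) and (336,61), plate near edge (182,167) to (370,166), base near corners (113,215) and (440,214).

```bash
python3 - <<'E'
from h import *
b=np.load('base.npz');d=np.load('w5.npz');s=dict(ee_pos=d['p'],ee_rot=d['q']);c=cam('wrist',s)
g=lambda px,z:print(((ray(c,px,z)[:,:2]-b['o'])@b['r']*1e3).round(1).tolist())
g([(212,62),(336,61)],.028);g([(182,167),(370,166)],.0205);g([(113,215),(440,214)],.012)
E
```

```text
[[-5.6, 51.5], [-5.0, -48.2]]
[[-90.9, 85.4], [-90.2, -84.9]]
[[-138.8, 159.6], [-138.1, -159.8]]
```

Call:
servo_tool([
  [[-1,0,0,35,0],[-1,0,0,35,0],[-1,0,0,35,0],[-1,0,0,11,0],[-1,0,0,5,0],[-1,8,0,0,0],[-1,8,0,0,0],[-1,6,0,0,0]],
])

```text
time: 11.9
ee_pos: [0.473, -0.0633, 0.0314]
ee_rot: [0.996, -0.093, 0.001, 0.0]
force: [-4.8, 0.3, 3.1]
opening: 1.0
gripper_force: 2.8
```

Call:
servo_tool([
  [[-1,2.5,0,0,0],[-1,2.5,0,0,0],[-1,2.5,0,0,0],[-1,2.5,0,0,0],[-1,2.5,0,0,0],[-1,2.5,0,0,0],[-1,2.5,0,0,0],[-1,2.5,0,0,0]],
])

```text
time: 12.7
ee_pos: [0.4893, -0.0657, 0.03]
ee_rot: [0.996, -0.093, -0.002, -0.0]
force: [-5.9, 1.0, 4.3]
opening: 0.993
gripper_force: 3.1
```

Call:
servo_tool([
  [[-1,2,0,0,0],[-1,2,0,0,0],[-1,2,0,0,0],[-1,1,0,0,0],[-1,1,0,0,0],[-1,1,0,0,0],[-1,0,0,0,0],[-1,0,0,0,0]],
])

```text
time: 13.5
ee_pos: [0.4985, -0.0676, 0.0298]
ee_rot: [0.996, -0.093, -0.001, -0.0]
force: [-5.3, -0.2, 4.0]
opening: 0.998
gripper_force: 2.8
```

```bash
python3 - <<'E'
from h import *
s=observe();where(s);f=grab_frame('wrist');cv2.imwrite('pics/w6.png',f);np.savez('w6.npz',p=s['ee_pos'],q=s['ee_rot'])
E
```

```text
t 13.5 tcp in base mm [-76.5   0.1] z mm 29.8 rel yaw 0.0013 F [-5.3 -0.2  4. ]
```

View pics/w6.png

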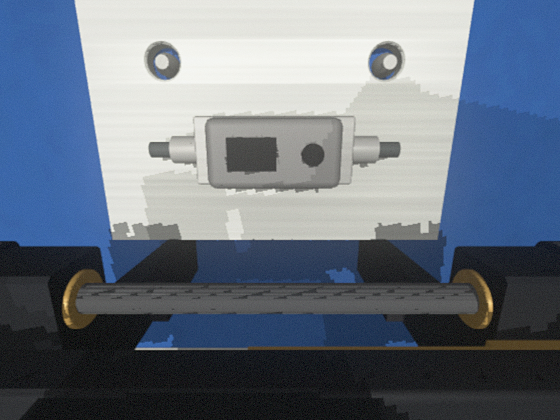

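The steel pin tips now show inside both holes, at (162,61) and (388,61). I need to check whether the plate has dropped.

```bash
python3 - <<'E'
from h import *
b=np.load('base.npz');d=np.load('w6.npz');s=dict(ee_pos=d['p'],ee_rot=d['q']);c=cam('wrist',s)
f=cv2.imread('pics/w6.png');g=cv2.cvtColor(f,cv2.COLOR_BGR2GRAY)
for z in (.02,.03):
    P=ray(c,[(162.5,61),(387,61),(111,240),(441,240)],z);P=(P[:,:2]-b['o'])@b['r']*1e3
    print(z,P.round(1).tolist(),'spacing',np.linalg.norm(P[0]-P[1]).round(1),'edge',np.linalg.norm(P[2]-P[3]).round(1))
cv2.imwrite('pics/w6c.png',np.hstack([cv2.resize(g[35:90,x:x+70],None,fx=5,fy=5,interpolation=2) for x in (128,353)]))
E
```

```text
0.02 [[21.4, 51.3], [21.4, -48.9], [-64.0, 87.1], [-64.0, -85.6]] spacing 100.3 edge 172.7
0.03 [[19.4, 47.7], [19.4, -45.4], [-60.0, 80.9], [-60.0, -79.6]] spacing 93.2 edge 160.5
```

View pics/w6c.png

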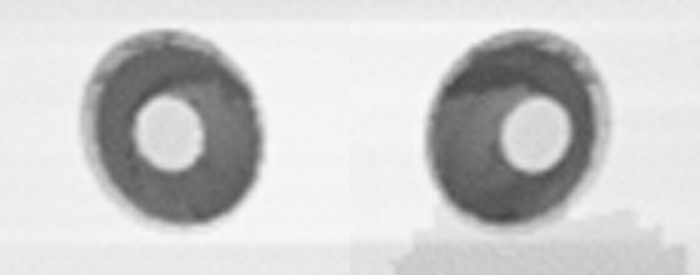

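Hole spacing (100.3 mm) fits a plate top at z = 20 mm, i.e. dropped, with pins inside both holes. I'll back off straight and check again from above.

Call:
servo_tool([
  [[-1,-5,0,0,0],[-1,-10,0,0,0],[-1,-15,0,0,0],[-1,0,0,-30,0],[-1,0,0,-40,0],[-1,0,0,-40,0],[-1,0,0,0,0],[-1,0,0,0,0]],
])

```text
time: 14.35
ee_pos: [0.4704, -0.0626, 0.1408]
ee_rot: [0.996, -0.093, 0.002, 0.0]
force: [-0.4, -0.0, -0.6]
opening: 0.999
gripper_force: 0.0
```

```bash
python3 - <<'E'
from h import *
b=np.load('base.npz');s=observe();where(s);f=grab_frame('wrist');cv2.imwrite('pics/w7.png',f);np.savez('w7.npz',p=s['ee_pos'],q=s['ee_rot'])
c=cam('wrist',s);pr=lambda p,z:proj(c,np.r_[b['o']+b['r']@np.array(p),z]).round(1).tolist()
print('expected hole1/0',pr([.02,.05],.02),pr([.02,-.05],.02),'near edge',pr([-.065,.085],.02),pr([-.065,-.085],.02))
cv2.imwrite('pics/w7c.png',cv2.resize(f[0:240,100:460],None,fx=2,fy=2,interpolation=2))
t=cam('top');grab_frame('top')
for n in ['gauge','jar','wrench']:
    d=search_frame('top',n)
    if d: x=np.array(d[0]['box'])*[560,420,560,420];print(n,ray(t,[(x[:2]+x[2:])/2],.03).round(3))
E
```

```text
t 14.35 tcp in base mm [-105.1   -0.2] z mm 140.8 rel yaw 0.0010 F [-0.4 -0.  -0.6]
expected hole1/0 [[213.9, 56.0]] [[339.6, 56.0]] near edge [[179.1, 163.4]] [[374.4, 163.3]]
gauge [[0.526 0.348 0.03 ]]
jar [[ 0.582 -0.409  0.03 ]]
```

View pics/w7c.png

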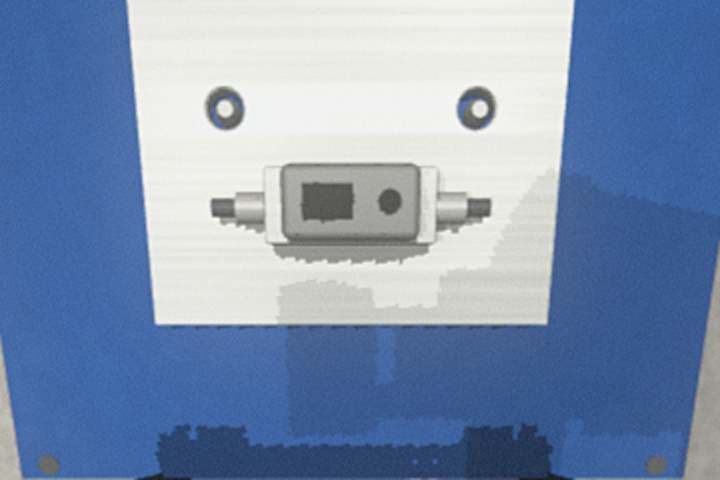

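After the retreat, the holes are at (212,54) and (338,54), spacing 126 px (125.7 predicted for home, about 128.5 if 4 mm high). The near edge is 195.5 px long (195.3 predicted), and the pins sit within 1-2 px of the hole centres. The gauge and jar have not moved, and the robot is clear.

```bash
python3 -c "
from station import *
print(close_job())"
```

```text
the job is handed in; nothing more can be done
None
```

I nudged the mounting plate home over both pins and handed the job in after about 14.5 s of robot time; in the last pictures it lay flat with both holes over their pins to about 1–2 mm, the gauge and jar had not moved, the wrench went undetected but the arm never went near it, and the arm finished clear.

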